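# Gift set from behind the candles

## Robot

A 6-joint arm with a two-finger parallel gripper is mounted at the origin on the work surface. World frame = base frame: x ahead of the robot, y to its left, z up, the work surface at z = 0. Lengths are in m, angles in degrees, forces in N, time in s.
With the tool pointing down it reaches from about 0.25 to 0.725 m from the base axis. Payload 9.7 kg.
Tool frame: the origin (TCP) lies on the mounting face of the last link; the fingertips stand 173 mm ahead of it and the grasp point (between the pads) lies 155 mm ahead of it; z points along the fingers, y is the line along which they close (so a half turn about z gives the same grasp; the last joint's range is limited). The gripper opens to 85 mm and grips with 20 to 120 N. Pads are 22 mm wide; open, the fingers measure 114 mm over their backs; the gripper's body (76 mm by 85 mm) begins 54 mm behind the grasp point. The pads swing forward as they close: fully open they stand 13 mm farther back than shut.
Start: joints at [-69.672, 4.979, 10.078, 95.1, 0, 90], TCP at [0.191, -0.516, 0.405] pointing down, gripper open.
Joint ranges: [-179.16, 179.16], [-48.56, 103.87], [-65.8, 70.77], [-126.05, 130.52], [-82.76, 87.17], [-180, 180]. Speed limits (degrees/s): [127.2, 127.2, 147.25, 180, 180, 180].

## Interface

Orientations are given as [roll, pitch, yaw] about the fixed x, y, z axes, in that order (R = Rz(yaw) Ry(pitch) Rx(roll)).
In Python, from workcell import bot, camera, camera_model, outline_of, pinpoint gives the robot as it stands.
- The arm moves only by the tool move_arm, never from a script. Its arguments are lists of equal length, an entry for each row: "jaw": the closure, from 0 (fully open) to 1 (shut); "delta_pos": the shift along the world's x, y, z in m, a list of three; "yaw": the turn about the world's z in rad. In form: {"jaw": [jaw, ...], "delta_pos": [[dx, dy, dz], ...], "yaw": [yaw, ...]}. A call has 1 to 10 rows; each row shifts and turns the commanded pose from where the row before left it; what a row does not reach is not made up. A row lasts 1/12 s, in which the tool goes at most 41.7 mm and 7.16 degrees, less where a joint would pass 70% of its speed; a pose out of reach is approached as far as the arm can. A call with a gripper value outside its range is refused whole. The fingers move at their own pace and stop on an object; "force" is the grip in N (left out, the last holds). Time passes only in rows, so rows that do not move let the fingers close. It gives the time, the measured TCP pose, the force, the opening and the grip force at its end, in the units of the state.
- bot.get_obs(): the state, without advancing time (a new reading comes with each control period).
- camera(name): name is "scene" or "top" or "wrist"; returns the picture (420x560x3 uint8, red, green, blue); there is no depth.
- camera_model(name): a dict with "fx", "fy", "cx", "cy" (pixels), "R" (3x3) and "t" (3): a world point X has camera coordinates R X + t. Camera axes: x right, y down, z forward; pixel columns grow to the right and rows downward; lengths in m; the calibration is good to about 2 mm. A picture is of the moment at which its call begins: read the wrist's pose just before it. camera_model takes no time and is no camera call; for the wrist camera it gives the pose at the moment of the call.
- bot.job_done(): hands the job in; it is judged then, once.
Trained networks look in the newest picture that a camera, given by its name, has taken for a name from the list of things; names that differ only in an ending like _2 or _b are one class to them, and where a whole thing is asked for, a point or a joint stands for the part that bears it (a point fixed in the world has none). Each returns a list of dicts, best first, with "confidence" (0 to 1); they miss things now and then, are a little off and sometimes report something else, mostly with a low value. They report only what shows in the picture. A call takes as long as a camera call. They do not tell look-alikes from the thing itself.
- outline_of(camera, thing): "mask" (420x560 bool, what is visible of it) and "xy" ([column, row] in pixels, amid what is visible of it).
- pinpoint(camera, thing): "xy" ([column, row] in pixels: a listed point, or the origin of a listed thing).
The state is a dict: "time": time; "q": joint angles; "qd": joint speeds; "joint_efforts": joint torques, N m; "ee_pos": TCP position; "tcp_rot": TCP orientation; "wrist_force": force on the tool from outside, world axes, zero at the start; "torque": the same for the moment, N m; "opening": finger opening in m; "grasp_force": force on a finger pad.
Only numpy, scipy, OpenCV 4.12 (cv2) and the standard library are available. Lean on these libraries where they do the work, as an engineer would, in place of code of your own. Each camera call takes 0.05 s, during which the arm holds its last target. There are 200 camera calls.

## Task

Make up a gift set: the pink and the white candle crowd the coaster caddy, so first stand both on the dark side board, then lift the top coaster out of the caddy and lay it flat, right side up, in the middle of the brown wrapping board. Then stand the green candle on the middle of that coaster, and stand the pink and white candles back by the caddy, each on the middle of the pad of its own colour (they may have been standing on each other's). Keep the glass candles upright throughout and never let one drop.

Things in the scene. Friction and masses are not known exactly. Their poses are not given: they have to be found in the camera images.
- candle_pink: Jar candle, one rigid piece, 60 mm diameter, 78 mm high with its lid; on the lid's centre an upright round knob, 22 mm diameter, 32 mm tall (z 78 to 110 mm): lift it by the knob from above. About 0.28 kg. Origin: centre of the underside; z up. Pink jar, lid and knob (white paper band round the jar). Starts on one of the two pads beside the caddy.
- candle_white: Jar candle, one rigid piece, 60 mm diameter, 78 mm high with its lid; on the lid's centre an upright round knob, 22 mm diameter, 32 mm tall (z 78 to 110 mm): lift it by the knob from above. About 0.28 kg. Origin: centre of the underside; z up. White jar, lid and knob (white paper band round the jar). Starts on the other pad.
- candle_green: Jar candle, one rigid piece, 60 mm diameter, 78 mm high with its lid; on the lid's centre an upright round knob, 22 mm diameter, 32 mm tall (z 78 to 110 mm): lift it by the knob from above. About 0.28 kg. Origin: centre of the underside; z up. Dark green jar, lid and knob (white paper band round the jar). Starts on the table in front of the caddy (on the robot's side).
- coaster: Top coaster of the stack, red with cream stripes, 60 g: plate 64 x 64 mm, z 5 to 13 mm, on a cork foot 54 x 54 mm, z 0 to 5 mm (a groove between stacked plates). Origin: centre of underside, 55 mm above the table in the caddy; y points to the open sides: close the fingers along y, tips no deeper than the groove, lift straight up; the coaster below is loose and springs up 13 mm.
- caddy: Fixed holder, dark wood, brass corners, 75 x 75 x 64 mm. Walls on its x sides; its y sides are open over the middle 50 mm for the fingers. Four coasters (1.3 mm play) on a soft spring platform, 45 N/m, at its lower stop, top face at 68 mm. Pads at its +y and -y sides, centres 77 mm out; a candle there leaves 15 mm beside the coaster, 10 mm beside the caddy. Origin: centre of underside.
- pad_pink: Pink pad fixed to the table, 96 x 72 mm, 5 mm thick (96 along its x, 72 along its y); the pink candle's place at the end. Lies at one open side of the caddy (either one). Origin: centre of the underside, top 5 mm above it.
- pad_white: White pad, the same size; the white candle's place at the end. Lies at the other open side of the caddy. Origin: centre of the underside, top 5 mm above it.
- side_board: Dark slate board fixed to the table, 200 x 110 mm (x, y), 12 mm thick: the side area, to the left or to the right. Origin: centre of the underside, top 12 mm above it.
- wrap_board: Brown kraft wrapping board with a thin red border line, fixed to the table, 140 x 140 mm, 12 mm thick, on the other side from the slate board. Origin: centre of the underside, top 12 mm above it.
There are look-alikes about, which are no part of the job. What is shaped like the candle_white but blue or purple is not meant.

How it is judged (in metres and radians):
On the way, in this order (a step that is already met when the one before it is completed fails the run):
1. the pink and the white candle both stand on the dark side board, released (x of candle_pink in the frame of side_board between -0.095 and 0.095 m and y of candle_pink in the frame of side_board between -0.05 and 0.05 m and z of candle_pink in the frame of side_board between 0.007 and 0.017 m and angle between each of candle_pink, candle_white's own z axis and vertical below 0.1 rad and contact force between the fingers and candle_pink below 0.1 N and linear speed of each of candle_pink, candle_white below 0.02 m/s and angular speed of each of candle_pink, candle_white below 0.2 rad/s and x of candle_white in the frame of side_board between -0.095 and 0.095 m and y of candle_white in the frame of side_board between -0.05 and 0.05 m and z of candle_white in the frame of side_board between 0.007 and 0.017 m and contact force between the fingers and candle_white below 0.1 N), for 0.2 s.
2. while they stand there, the top coaster lies flat in the middle of the wrapping board, released (all of step 1 and horizontal distance between coaster and wrap_board below 0.015 m and z of coaster in the frame of wrap_board between 0.007 and 0.017 m and angle between coaster's own z axis and vertical below 0.1 rad and contact force between the fingers and coaster below 0.1 N and linear speed of coaster below 0.02 m/s and angular speed of coaster below 0.2 rad/s), for 0.2 s.
3. the green candle stands on the middle of the coaster, released (horizontal distance between candle_green and coaster below 0.012 m and z of candle_green in the frame of coaster between 0.008 and 0.018 m and angle between each of candle_green, coaster's own z axis and vertical below 0.1 rad and contact force between the fingers and candle_green below 0.1 N and linear speed of each of candle_green, coaster below 0.02 m/s and angular speed of each of candle_green, coaster below 0.2 rad/s and horizontal distance between coaster and wrap_board below 0.015 m and z of coaster in the frame of wrap_board between 0.007 and 0.017 m and contact force between the fingers and coaster below 0.1 N), for 0.2 s.
At the end, for the whole second after the job is handed in: Coaster flat and right side up on the wrapping board, within 15 mm of its middle; green candle upright on it within 12 mm of its middle; pink and white candles upright on the pads of their own colour, within 15 mm of the middle; all released and at rest (all of step 3 and horizontal distance between candle_pink and pad_pink below 0.015 m and z of candle_pink in the frame of pad_pink between 0 and 0.01 m and angle between each of candle_pink, candle_white's own z axis and vertical below 0.1 rad and contact force between the fingers and candle_pink below 0.1 N and linear speed of each of candle_pink, candle_white below 0.02 m/s and angular speed of each of candle_pink, candle_white below 0.2 rad/s and horizontal distance between candle_white and pad_white below 0.015 m and z of candle_white in the frame of pad_white between 0 and 0.01 m and contact force between the fingers and candle_white below 0.1 N); the robot touches nothing.
It fails at once if a candle is tipped by more than about 30 degrees (angle between any of candle_pink, candle_white, candle_green's own z axis and vertical above 0.52 rad).
It fails at once if a candle is dropped or thrown: it moves faster than 0.5 m/s with no finger on it (a fall of about 13 mm) ((linear speed of candle_pink above 0.5 m/s and contact force between the fingers and candle_pink below 0.01 N) or (linear speed of candle_white above 0.5 m/s and contact force between the fingers and candle_white below 0.01 N) or (linear speed of candle_green above 0.5 m/s and contact force between the fingers and candle_green below 0.01 N)).
It also fails if it takes over 144 s, if anything falls off the work surface, if the arm or the gripper's body presses on something with over 40 N, if the wrist force passes 120 N, or if a joint passes its speed limit or range.

## Working session

There is one attempt and no reset: what is moved stays moved. The work goes in short steps, Python scripts to look and compute and a tool call to move; the robot and the scene stay as the last step left them, time stands still between calls to the robot, and variables do not carry over. Pictures are saved under pics/ and viewed, at most 15 in all, crops included, and the job is handed in when it is done.

Besides the shell and the picture viewer there is one more tool, called after "Emit:" by a JSON object that holds its "fn" and its "kwargs", one argument or row to a line. move_arm: Moves the arm, as the interface text tells. Its arguments: {"type":"object","properties":{"jaw":{"type":"array"},"delta_pos":{"type":"array"},"yaw":{"type":"array"},"force":{"type":"number"}},"required":["jaw","delta_pos","yaw"]}

```bash
mkdir -p pics; cat > h.py <<'E'
import numpy as np, cv2
from workcell import bot, camera, camera_model, outline_of, pinpoint
def ray(c,uv,z,M=None):
    M=M or camera_model(c);R=np.array(M["R"]);t=np.array(M["t"])
    d=R.T@np.array([(uv[0]-M["cx"])/M["fx"],(uv[1]-M["cy"])/M["fy"],1]);o=-R.T@t
    return (o+d*(z-o[2])/d[2])
def save(c,n):
    im=camera(c);cv2.imwrite(f"pics/{n}.png",im[:,:,::-1]);return im
E
python3 - <<'E'
from h import *
o=bot.get_obs();print(o["time"],o["ee_pos"],o["tcp_rot"],o["opening"])
a=save("top","top0");b=save("scene","scene0")
Z=dict(candle_pink=.005,candle_white=.005,candle_green=0,coaster=.055,caddy=0,pad_pink=0,pad_white=0,side_board=0,wrap_board=0)
for c in("top","scene"):
  for n,z in Z.items():
    for d in pinpoint(c,n)[:4]: print(c,n,round(d["confidence"],2),np.round(d["xy"]),np.round(ray(c,d["xy"],z)[:2],4))
print(bot.get_obs()["time"])
E
```

```text
0.0 [ 0.19107398 -0.51574861  0.40395364] [-1.79920771e+02  1.92230279e-03  2.03291924e+01] 0.08539365031562632
top candle_pink 0.62 [319. 167.] [ 0.5874 -0.0856]
top candle_white 0.94 [193. 294.] [0.3134 0.1869]
top candle_white 0.75 [245. 162.] [0.5995 0.0765]
top candle_white 0.72 [287. 121.] [ 0.6906 -0.0162]
top candle_white 0.63 [251. 280.] [0.3425 0.0628]
top candle_green 0.76 [261. 229.] [0.4524 0.0422]
top caddy 0.83 [280. 171.] [ 0.5804 -0.    ]
top pad_pink 0.8 [317. 171.] [ 0.579  -0.0825]
top pad_white 0.92 [245. 160.] [0.6055 0.077 ]
top side_board 0.88 [142. 212.] [0.4903 0.3017]
top wrap_board 0.81 [408. 181.] [ 0.5558 -0.2807]
scene candle_white 0.78 [309. 380.] [0.6762 0.2849]
scene candle_white 0.72 [202. 278.] [ 0.6955 -0.0087]
scene candle_white 0.57 [266. 276.] [0.5926 0.0681]
scene candle_white 0.56 [396. 245.] [0.3203 0.1879]
scene candle_green 0.85 [307. 239.] [0.4535 0.0455]
scene coaster 0.77 [244. 240.] [5.929e-01 1.000e-04]
scene caddy 0.67 [244. 260.] [0.5994 0.0028]
scene pad_pink 0.62 [225. 233.] [ 0.5838 -0.0853]
scene pad_white 0.87 [268. 281.] [0.5945 0.0787]
scene side_board 0.65 [388. 323.] [0.4843 0.3001]
scene wrap_board 0.73 [183. 184.] [ 0.5656 -0.2913]
1.0
```

View pics/top0.png

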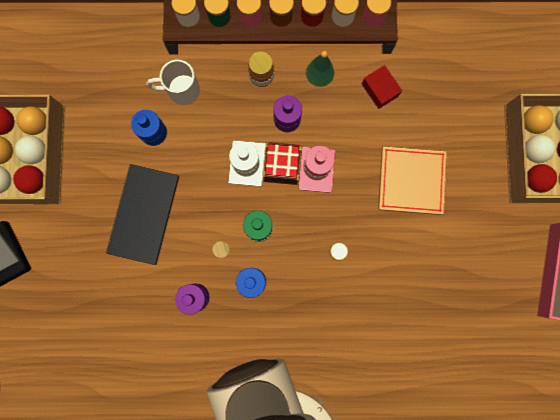

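View pics/scene0.png

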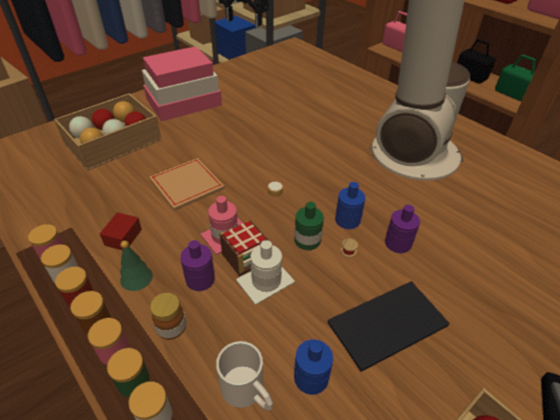

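Candidates in the top picture: white candle (245,158), pink (320,160), green (257,225). Look-alikes are blue (148,127) and (251,282), and purple (288,112) and (190,298). Coaster (282,161), slate board (143,213), kraft board (413,181). I'll choose by colour and measure outlines, with one close crop to check.

```bash
python3 - <<'E'
from h import *
im=camera("top");M=camera_model("top");print("cam",-np.array(M["R"]).T@np.array(M["t"]),M["fx"])
def rect(m,z,n):
    c=max(cv2.findContours(m.astype(np.uint8),cv2.RETR_EXTERNAL,cv2.CHAIN_APPROX_NONE)[0],key=cv2.contourArea)[:,0]
    p=np.array([ray("top",q,z,M)[:2] for q in c],np.float32);r=cv2.minAreaRect(p);print(n,np.round(r[0],4),np.round(r[1],4),round(r[2],1))
for n,z in(("side_board",.012),("wrap_board",.012),("pad_white",.005),("pad_pink",.005),("coaster",.068),("caddy",.064)):
    o=outline_of("top",n)
    if o: rect(o[0]["mask"],z,n+" %.2f"%o[0]["confidence"])
for n in("candle_pink","candle_white","candle_green"):
    for o in outline_of("top",n)[:5]: print(n,round(o["confidence"],2),np.round(o["xy"]),im[int(o["xy"][1]),int(o["xy"][0])])
h=cv2.cvtColor(im,cv2.COLOR_RGB2HSV)
cv2.imwrite("pics/crop0.png",cv2.resize(im[130:250,215:355],None,fx=5,fy=5,interpolation=cv2.INTER_CUBIC)[:,:,::-1])
E
```

```text
cam [0.3649015  0.00629269 1.14010046] 525.9259730763788
side_board 0.70 [0.4849 0.2974] [0.1131 0.1993] 76.9
wrap_board 0.74 [0.4849 0.2966] [0.1133 0.2023] 76.1
pad_white 0.90 [0.5971 0.0738] [0.0721 0.0962] 84.6
pad_pink 0.50 [0.6061 0.0796] [0.076  0.0637] 0.0
coaster 0.64 [ 0.5898 -0.0032] [0.0635 0.0651] 84.0
caddy 0.77 [ 5.565e-01 -3.000e-04] [0.0754 0.0313] 82.6
candle_pink 0.65 [321. 162.] [198  86  94]
candle_white 0.97 [188. 297.] [153  69 155]
candle_white 0.8 [148. 128.] [ 44  91 180]
candle_white 0.79 [245. 158.] [164 156 124]
candle_white 0.73 [253. 173.] [105  96  73]
candle_white 0.72 [285. 114.] [144  63 147]
candle_green 0.92 [258. 223.] [ 59 143  81]
candle_green 0.5 [252. 173.] [88 74 59]
```

View pics/crop0.png

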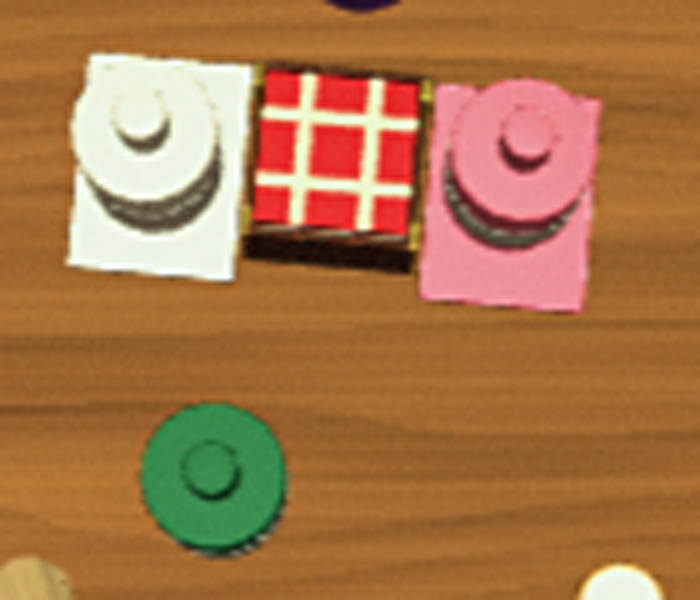

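The crop confirms it: white candle on the white pad, pink on the pink pad, the coaster between them, green in front. I'm moving above them and turning to the caddy's yaw (about -5.5°).

Emit:
{"fn": "move_arm", "kwargs": {
  "jaw": [0,0,0,0,0,0,0,0,0,0],
  "delta_pos": [
    [0.018,0.026,0],
    [0.018,0.026,0],
    [0.018,0.026,0],
    [0.018,0.026,0],
    [0.018,0.026,0],
    [0.018,0.026,0],
    [0.018,0.026,0],
    [0.018,0.026,0],
    [0.018,0.026,0],
    [0.018,0.026,0]
  ],
  "yaw": [-0.045,-0.045,-0.045,-0.045,-0.045,-0.045,-0.045,-0.045,-0.045,-0.045],
  "force": 40
}}

```text
time: 2.33
ee_pos: [0.3716, -0.2543, 0.4049]
tcp_rot: [180.0, -0.0, -5.6]
wrist_force: [0.5, -0.9, -0.5]
opening: 0.0852
grasp_force: 0.0
```

Emit:
{"fn": "move_arm", "kwargs": {
  "jaw": [0,0,0,0,0,0,0,0,0,0],
  "delta_pos": [
    [0.016,0.026,0],
    [0.016,0.026,0],
    [0.016,0.026,0],
    [0.016,0.026,0],
    [0.016,0.026,0],
    [0.016,0.026,0],
    [0.016,0.026,0],
    [0.016,0.026,0],
    [0.01,0.026,0],
    [0,0,0]
  ],
  "yaw": [0,0,0,0,0,0,0,0,0,0]
}}

```text
time: 3.17
ee_pos: [0.5091, -0.0354, 0.4041]
tcp_rot: [-179.3, 0.0, -4.1]
wrist_force: [-0.6, -0.4, 0.8]
opening: 0.0853
grasp_force: 0.0
```

```bash
python3 - <<'E'
from h import *
for n,p,z in(("white",(242.4,152.4),.115),("pink",(320.8,155.6),.115),("green",(257,223),.110)): print(n,np.round(ray("top",p,z)[:2],4))
o=bot.get_obs();print(o["time"],o["ee_pos"],o["tcp_rot"],o["q"])
M=camera_model("wrist");R=np.array(M["R"]);print(-R.T@np.array(M["t"]),R[2],M["fx"])
save("wrist","w1")
for n,z in dict(candle_pink=.005,candle_white=.005,candle_green=0,coaster=.055,caddy=0,pad_pink=0,pad_white=0).items():
    for d in pinpoint("wrist",n)[:2]: print(n,round(d["confidence"],2),np.round(d["xy"]),np.round(ray("wrist",d["xy"],z,M)[:2],4))
E
```

```text
white [0.5959 0.0747]
pink [ 0.589  -0.0809]
green [0.4556 0.0458]
3.1667 [ 0.50912742 -0.03539937  0.40411539] [-1.79342991e+02  3.54110654e-02 -4.12154569e+00] [ -4.12101117  -0.45874433   4.40101469  94.89516396   0.6570092
 180.00053456]
[ 0.58281292 -0.04002068  0.3736798 ] [-0.28906054  0.03187752 -0.95677993] 357.2802082912784
candle_pink 0.88 [325.  87.] [ 0.5902 -0.0809]
candle_white 0.81 [214. 315.] [0.3428 0.0601]
candle_white 0.8 [164.  91.] [0.5984 0.0772]
candle_green 0.77 [212. 226.] [0.4527 0.0486]
coaster 0.6 [239.  88.] [ 0.5936 -0.0029]
```

View pics/w1.png

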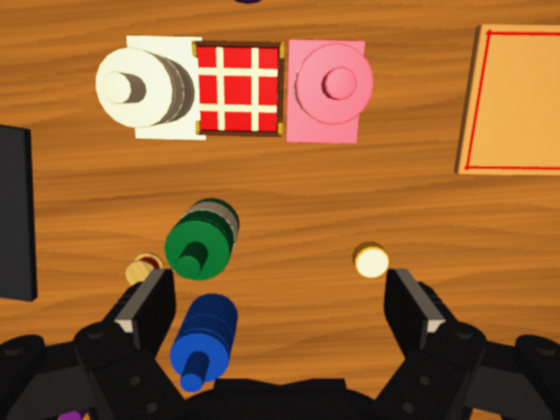

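The wrist picture shows the white knob at (120,90), pink (340,85), coaster (239,88), green (190,255). Joint 6 has hit its range limit, so I'm turning half a turn (the same grasp) while going to the white candle.

Emit:
{"fn": "move_arm", "kwargs": {
  "jaw": [0,0,0,0,0,0,0,0,0,0],
  "delta_pos": [
    [0,0,0],
    [0.008,0.01,0],
    [0.01,0.0125,0],
    [0.01,0.0125,0],
    [0.01,0.0125,0],
    [0.01,0.0125,0],
    [0.01,0.0125,0],
    [0.01,0.0125,0],
    [0.01,0.0125,0],
    [0.01,0.0125,0]
  ],
  "yaw": [0.12,0.12,0.12,0.12,0.12,0.12,0.12,0.12,0.12,0.12]
}}

```text
time: 4.4
ee_pos: [0.5963, 0.0728, 0.4048]
tcp_rot: [-179.4, 0.0, 64.7]
wrist_force: [-0.4, -0.7, -0.1]
opening: 0.0858
grasp_force: 0.0
```

Emit:
{"fn": "move_arm", "kwargs": {
  "jaw": [0,0,0,0,0,0,0,0,0,0],
  "delta_pos": [
    [0,0,0],
    [0,0,0],
    [0,0,0],
    [0,0,0],
    [0,0,0],
    [0,0,0],
    [0,0,0],
    [0,0,0],
    [0,0,0],
    [0,0,0]
  ],
  "yaw": [0.12,0.12,0.12,0.12,0.12,0.12,0.12,0.12,0.12,0.12]
}}

```text
time: 5.23
ee_pos: [0.5958, 0.0721, 0.4048]
tcp_rot: [-179.4, 0.0, 133.5]
wrist_force: [-0.0, -0.4, 1.0]
opening: 0.0856
grasp_force: 0.0
```

Emit:
{"fn": "move_arm", "kwargs": {
  "jaw": [0,0,0,0,0,0,0,0],
  "delta_pos": [
    [0,0,0],
    [0,0,0],
    [0,0,0],
    [0,0,0],
    [0,0,0],
    [0,0,0],
    [0,0,0],
    [0,0,0]
  ],
  "yaw": [0.12,0.12,0.12,0.12,0.12,0.11,0,0]
}}

```text
time: 5.9
ee_pos: [0.5958, 0.0723, 0.4048]
tcp_rot: [-179.4, 0.0, 173.6]
wrist_force: [0.6, 0.6, -0.7]
opening: 0.0855
grasp_force: 0.0
```

```bash
python3 - <<'E'
from h import *
o=bot.get_obs();print(o["time"],o["ee_pos"],o["tcp_rot"],np.round(o["q"],1))
M=camera_model("wrist");R=np.array(M["R"]);print(-R.T@np.array(M["t"]))
save("wrist","w2")
for n,z in dict(candle_pink=.005,candle_white=.005,candle_green=0,coaster=.055,caddy=0,pad_pink=0,pad_white=0).items():
    for d in pinpoint("wrist",n)[:2]: print(n,round(d["confidence"],2),np.round(d["xy"]),np.round(ray("wrist",d["xy"],z,M)[:2],4))
E
```

```text
5.9 [0.59583371 0.07226234 0.40477173] [-1.79405823e+02  1.18449633e-02  1.73618860e+02] [ 7.  12.2 18.2 96.1 -0.6 13.4]
[0.52190728 0.08053402 0.37436386]
candle_pink 0.88 [143. 181.] [ 0.5891 -0.0768]
candle_white 0.89 [219. 267.] [ 0.6979 -0.0126]
candle_white 0.81 [288. 176.] [0.6003 0.0771]
candle_green 0.58 [241.  31.] [0.4566 0.0467]
coaster 0.79 [202. 189.] [ 0.5934 -0.0029]
```

View pics/w2.png

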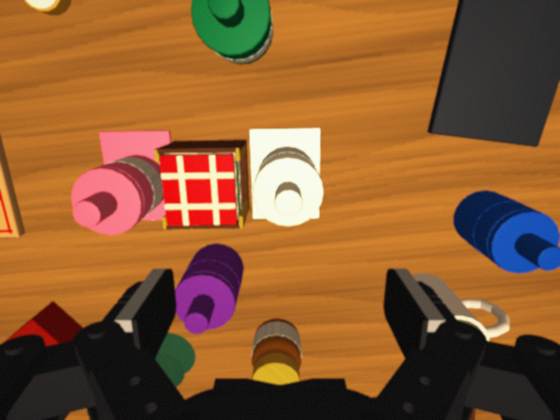

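The wrist view shows the white knob at (289,199), central between the fingers, and nothing under either finger. I'm descending and gripping the knob.

Emit:
{"fn": "move_arm", "kwargs": {
  "jaw": [0,0,0,0,0,0,0,0],
  "delta_pos": [
    [0.002,0.0055,0],
    [0,0,-0.03],
    [0,0,-0.03],
    [0,0,-0.03],
    [0,0,-0.03],
    [0,0,-0.014],
    [0,0,-0.01],
    [0,0,0]
  ],
  "yaw": [0,0,0,0,0,0,0,0],
  "force": 40
}}

```text
time: 6.97
ee_pos: [0.5975, 0.0784, 0.2585]
tcp_rot: [-179.4, -0.2, 173.9]
wrist_force: [0.2, -0.0, -0.5]
opening: 0.0854
grasp_force: 0.0
```

Emit:
{"fn": "move_arm", "kwargs": {
  "jaw": [0.4,0.6,1,1,1,1,1,1],
  "delta_pos": [
    [0,0,0],
    [0,0,0],
    [0,0,0],
    [0,0,0],
    [0,0,0],
    [0,0,0],
    [0,0,0],
    [0,0,0]
  ],
  "yaw": [0,0,0,0,0,0,0,0]
}}

```text
time: 7.63
ee_pos: [0.5981, 0.0781, 0.2615]
tcp_rot: [-179.4, 0.1, 173.9]
wrist_force: [-0.0, -2.1, 5.3]
opening: 0.0204
grasp_force: 39.1
```

Emit:
{"fn": "move_arm", "kwargs": {
  "jaw": [1,1,1,1,1,1],
  "delta_pos": [
    [0,0,0.01],
    [0,0,0.03],
    [0,0,0.035],
    [0,0,0.035],
    [0,0,0.03],
    [0,0,0]
  ],
  "yaw": [0,0,0,0,0,0]
}}

```text
time: 8.13
ee_pos: [0.5978, 0.0782, 0.4076]
tcp_rot: [-179.5, 0.5, 173.9]
wrist_force: [0.5, 0.7, -1.7]
opening: 0.021
grasp_force: 40.0
```

Emit:
{"fn": "move_arm", "kwargs": {
  "jaw": [1,1,1,1,1,1,1,1,1,1],
  "delta_pos": [
    [-0.005,0.015,0],
    [-0.01,0.03,0],
    [-0.01,0.03,0],
    [-0.01,0.03,0],
    [-0.01,0.03,0],
    [-0.01,0.03,0],
    [-0.01,0.03,0],
    [-0.004,0.015,0],
    [0,0,0],
    [0,0,0]
  ],
  "yaw": [0,0,0,0,0,0,0,0,0,0]
}}

```text
time: 8.97
ee_pos: [0.5286, 0.2889, 0.3997]
tcp_rot: [-179.3, -0.1, 174.0]
wrist_force: [0.2, -0.4, -3.8]
opening: 0.0207
grasp_force: 39.9
```

```bash
python3 - <<'E'
from h import *
save("top","t1")
im=camera("top");M=camera_model("top")
for n in("side_board","wrap_board"):
  for o in outline_of("top",n)[:2]:
    m=o["mask"];c=max(cv2.findContours(m.astype(np.uint8),cv2.RETR_EXTERNAL,cv2.CHAIN_APPROX_NONE)[0],key=cv2.contourArea)[:,0]
    p=np.array([ray("top",q,.012,M)[:2] for q in c],np.float32);r=cv2.minAreaRect(p);print(n,round(o["confidence"],2),np.round(r[0],4),np.round(r[1],4),round(r[2],1))
E
```

```text
wrap_board 0.95 [ 0.5572 -0.2869] [0.1426 0.1421] 86.1
```

View pics/t1.png

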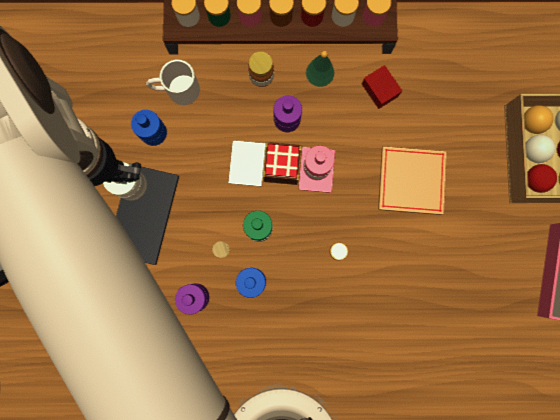

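The top view shows white gripped, hanging upright over the slate board's far half. Lowering.

Emit:
{"fn": "move_arm", "kwargs": {
  "jaw": [1,1,1,1,1,1,1],
  "delta_pos": [
    [0,0,-0.02],
    [0,0,-0.03],
    [0,0,-0.03],
    [0,0,-0.025],
    [0,0,-0.015],
    [0,0,-0.007],
    [0,0,0]
  ],
  "yaw": [0,0,0,0,0,0,0]
}}

```text
time: 9.75
ee_pos: [0.5288, 0.2873, 0.272]
tcp_rot: [-179.3, -0.1, 173.8]
wrist_force: [0.4, -0.3, -4.3]
opening: 0.0208
grasp_force: 39.8
```

Emit:
{"fn": "move_arm", "kwargs": {
  "jaw": [1,1,1,1],
  "delta_pos": [
    [0,0,0],
    [0,0,-0.002],
    [0,0,0],
    [0,0,0]
  ],
  "yaw": [0,0,0,0]
}}

```text
time: 10.08
ee_pos: [0.5291, 0.2883, 0.2727]
tcp_rot: [-179.5, 0.1, 173.9]
wrist_force: [0.8, 0.4, -3.6]
opening: 0.0208
grasp_force: 39.8
```

Emit:
{"fn": "move_arm", "kwargs": {
  "jaw": [1,1,1],
  "delta_pos": [
    [0,0,-0.002],
    [0,0,0],
    [0,0,0]
  ],
  "yaw": [0,0,0]
}}

```text
time: 10.33
ee_pos: [0.5289, 0.2882, 0.2697]
tcp_rot: [-179.4, 0.0, 173.9]
wrist_force: [0.5, 0.7, -3.7]
opening: 0.0208
grasp_force: 39.8
```

Emit:
{"fn": "move_arm", "kwargs": {
  "jaw": [1,1,1],
  "delta_pos": [
    [0,0,-0.0015],
    [0,0,0],
    [0,0,0]
  ],
  "yaw": [0,0,0]
}}

```text
time: 10.58
ee_pos: [0.529, 0.2882, 0.2686]
tcp_rot: [-179.4, 0.0, 173.9]
wrist_force: [0.0, -1.6, 1.0]
opening: 0.0208
grasp_force: 40.2
```

Emit:
{"fn": "move_arm", "kwargs": {
  "jaw": [0.8,0.5,0.3,0,0,0,0,0,0,0],
  "delta_pos": [
    [0,0,0],
    [0,0,0],
    [0,0,0],
    [0,0,0],
    [0,0,0.015],
    [0,0,0.035],
    [0,0,0.035],
    [0,0,0.035],
    [0,0,0.01],
    [0,0,0]
  ],
  "yaw": [0,0,0,0,0,0,0,0,0,0]
}}

```text
time: 11.42
ee_pos: [0.5291, 0.2883, 0.402]
tcp_rot: [-179.6, 0.3, 173.9]
wrist_force: [-0.4, -0.3, 0.3]
opening: 0.0852
grasp_force: 0.0
```

Emit:
{"fn": "move_arm", "kwargs": {
  "jaw": [0,0,0,0,0,0,0,0,0,0],
  "delta_pos": [
    [0.005,-0.03,0],
    [0.005,-0.03,0],
    [0.005,-0.03,0],
    [0.005,-0.03,0],
    [0.005,-0.03,0],
    [0.005,-0.03,0],
    [0.005,-0.03,0],
    [0.005,-0.03,0],
    [0.005,-0.03,0],
    [0.005,-0.03,0]
  ],
  "yaw": [0,0,0,0,0,0,0,0,0,0]
}}

```text
time: 12.25
ee_pos: [0.5789, -0.0133, 0.3965]
tcp_rot: [-179.4, -0.1, 173.9]
wrist_force: [0.5, 1.1, 0.4]
opening: 0.0854
grasp_force: 0.0
```

Emit:
{"fn": "move_arm", "kwargs": {
  "jaw": [0,0,0,0,0],
  "delta_pos": [
    [0.005,-0.03,0],
    [0.005,-0.03,0],
    [0,-0.0065,0],
    [0,0,0],
    [0,0,0]
  ],
  "yaw": [0,0,0,0,0]
}}

```text
time: 12.67
ee_pos: [0.5888, -0.0782, 0.3971]
tcp_rot: [-179.4, -0.1, 173.8]
wrist_force: [-0.2, -0.0, 1.2]
opening: 0.0853
grasp_force: 0.0
```

```bash
python3 - <<'E'
from h import *
o=bot.get_obs();print(o["time"],o["ee_pos"],o["tcp_rot"],np.round(o["q"],1))
M=camera_model("wrist")
save("wrist","w3")
for n,z in dict(candle_pink=.005,coaster=.055,caddy=0,pad_pink=0,pad_white=0,wrap_board=0).items():
    for d in pinpoint("wrist",n)[:2]: print(n,round(d["confidence"],2),np.round(d["xy"]),np.round(ray("wrist",d["xy"],z,M)[:2],4))
im=camera("top");M=camera_model("top")
for n,z in(("side_board",.012),("pad_white",.005)):
  for o in outline_of("top",n)[:1]:
    m=o["mask"];c=max(cv2.findContours(m.astype(np.uint8),cv2.RETR_EXTERNAL,cv2.CHAIN_APPROX_NONE)[0],key=cv2.contourArea)[:,0]
    p=np.array([ray("top",q,z,M)[:2] for q in c],np.float32);r=cv2.minAreaRect(p);print(n,round(o["confidence"],2),np.round(r[0],4),np.round(r[1],4),round(r[2],1))
for d in pinpoint("top","candle_white"): print(round(d["confidence"],2),np.round(ray("top",d["xy"],.012)[:2],4))
E
```

```text
12.6667 [ 0.58883885 -0.07817292  0.39707967] [-1.79430953e+02 -8.48758536e-02  1.73822173e+02] [-7.5 11.1 16.  95.  -0.6 -1.3]
candle_pink 0.67 [285. 176.] [ 0.5915 -0.0768]
coaster 0.74 [370. 179.] [ 0.5916 -0.0012]
pad_white 0.58 [429. 171.] [0.6027 0.0729]
wrap_board 0.9 [ 81. 166.] [ 0.5589 -0.2865]
side_board 0.64 [0.4854 0.2965] [0.1142 0.2018] 76.2
pad_white 0.88 [0.5971 0.0733] [0.0719 0.0964] 84.7
0.97 [0.3464 0.0576]
0.88 [0.6564 0.282 ]
0.86 [ 0.6933 -0.0095]
0.84 [0.534  0.2895]
0.58 [0.3076 0.185 ]
```

View pics/w3.png

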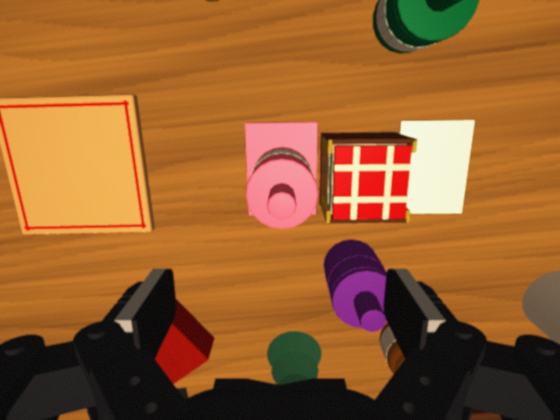

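White stands on the slate board. The wrist view shows the pink knob at (282,203), central; nothing is in the fingers' way at knob height. Descending on pink.

Emit:
{"fn": "move_arm", "kwargs": {
  "jaw": [0,0,0,0,0,0,0,0],
  "delta_pos": [
    [0.001,0.001,0],
    [0,0,-0.03],
    [0,0,-0.03],
    [0,0,-0.03],
    [0,0,-0.025],
    [0,0,-0.012],
    [0,0,-0.008],
    [0,0,0]
  ],
  "yaw": [0,0,0,0,0,0,0,0]
}}

```text
time: 13.88
ee_pos: [0.5898, -0.0773, 0.2622]
tcp_rot: [-179.4, -0.1, 173.9]
wrist_force: [-0.1, -0.4, 0.2]
opening: 0.0855
grasp_force: 0.0
```

Emit:
{"fn": "move_arm", "kwargs": {
  "jaw": [0.4,0.6,1,1,1,1,1,1],
  "delta_pos": [
    [0,0,0],
    [0,0,0],
    [0,0,0],
    [0,0,0],
    [0,0,0],
    [0,0,0],
    [0,0,0],
    [0,0,0]
  ],
  "yaw": [0,0,0,0,0,0,0,0]
}}

```text
time: 14.55
ee_pos: [0.5901, -0.0774, 0.2639]
tcp_rot: [-179.4, 0.1, 173.9]
wrist_force: [0.0, -0.7, 6.5]
opening: 0.0206
grasp_force: 39.0
```

Emit:
{"fn": "move_arm", "kwargs": {
  "jaw": [1,1,1,1,1,1],
  "delta_pos": [
    [0,0,0.01],
    [0,0,0.03],
    [0,0,0.035],
    [0,0,0.035],
    [0,0,0.03],
    [0,0,0]
  ],
  "yaw": [0,0,0,0,0,0]
}}

```text
time: 15.05
ee_pos: [0.5898, -0.0772, 0.41]
tcp_rot: [-179.4, 0.5, 173.9]
wrist_force: [0.2, -0.6, -1.6]
opening: 0.0201
grasp_force: 39.8
```

Emit:
{"fn": "move_arm", "kwargs": {
  "jaw": [1,1,1,1,1,1,1,1,1,1],
  "delta_pos": [
    [-0.006,0.015,0],
    [-0.012,0.03,0],
    [-0.012,0.03,0],
    [-0.012,0.03,0],
    [-0.012,0.03,0],
    [-0.012,0.03,0],
    [-0.012,0.03,0],
    [-0.012,0.03,0],
    [-0.012,0.03,0],
    [-0.012,0.03,0]
  ],
  "yaw": [0,0,0,0,0,0,0,0,0,0]
}}

```text
time: 15.88
ee_pos: [0.4744, 0.2093, 0.4017]
tcp_rot: [-179.3, -0.1, 173.9]
wrist_force: [0.8, -0.1, -3.8]
opening: 0.0204
grasp_force: 39.7
```

Emit:
{"fn": "move_arm", "kwargs": {
  "jaw": [1,1,1,1,1,1],
  "delta_pos": [
    [-0.012,0.03,0],
    [-0.012,0.03,0],
    [-0.011,0.025,0],
    [-0.0,0.016,0],
    [0,0,0],
    [0,0,0]
  ],
  "yaw": [0,0,0,0,0,0]
}}

```text
time: 16.38
ee_pos: [0.4405, 0.3094, 0.4019]
tcp_rot: [-179.3, -0.1, 174.0]
wrist_force: [0.1, -0.8, -3.9]
opening: 0.0204
grasp_force: 39.9
```

```bash
python3 - <<'E'
from h import *
M=camera_model("wrist")
save("wrist","w4")
print(bot.get_obs()["q"])
E
```

```text
[35.09407614  3.59117501  8.32292814 95.23229066 -0.46994528 41.19551798]
```

View pics/w4.png

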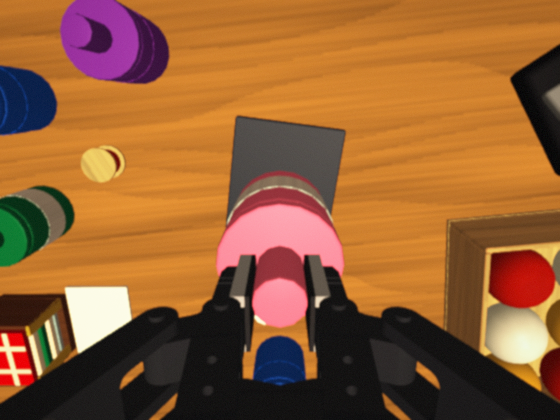

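Pink hangs at (280,250) over the slate board's near half, and the board is visible behind it. Lowering.

Emit:
{"fn": "move_arm", "kwargs": {
  "jaw": [1,1,1,1,1,1,1,1],
  "delta_pos": [
    [0,0,-0.02],
    [0,0,-0.03],
    [0,0,-0.03],
    [0,0,-0.025],
    [0,0,-0.015],
    [0,0,-0.0085],
    [0,0,0],
    [0,0,0]
  ],
  "yaw": [0,0,0,0,0,0,0,0]
}}

```text
time: 17.1
ee_pos: [0.4412, 0.3081, 0.2752]
tcp_rot: [-179.4, 0.0, 173.8]
wrist_force: [-0.1, 0.5, -2.9]
opening: 0.0204
grasp_force: 40.0
```

Emit:
{"fn": "move_arm", "kwargs": {
  "jaw": [1,1,1],
  "delta_pos": [
    [0,0,-0.0015],
    [0,0,0],
    [0,0,0]
  ],
  "yaw": [0,0,0]
}}

```text
time: 17.35
ee_pos: [0.4411, 0.3088, 0.2741]
tcp_rot: [-179.5, 0.1, 173.9]
wrist_force: [-0.5, -0.3, -2.8]
opening: 0.0205
grasp_force: 40.0
```

Emit:
{"fn": "move_arm", "kwargs": {
  "jaw": [1,1,1],
  "delta_pos": [
    [0,0,-0.002],
    [0,0,0],
    [0,0,0]
  ],
  "yaw": [0,0,0]
}}

```text
time: 17.6
ee_pos: [0.4409, 0.3087, 0.2712]
tcp_rot: [-179.4, 0.0, 173.9]
wrist_force: [-0.1, -0.0, -3.4]
opening: 0.0208
grasp_force: 40.0
```

Emit:
{"fn": "move_arm", "kwargs": {
  "jaw": [1,1,1],
  "delta_pos": [
    [0,0,-0.0015],
    [0,0,0],
    [0,0,0]
  ],
  "yaw": [0,0,0]
}}

```text
time: 17.85
ee_pos: [0.441, 0.3087, 0.271]
tcp_rot: [-179.4, 0.1, 173.9]
wrist_force: [-2.2, -2.9, 7.0]
opening: 0.0206
grasp_force: 40.7
```

Emit:
{"fn": "move_arm", "kwargs": {
  "jaw": [0.8,0.5,0.3,0,0,0,0,0,0,0],
  "delta_pos": [
    [0,0,0],
    [0,0,0],
    [0,0,0],
    [0,0,0],
    [0,0,0.015],
    [0,0,0.035],
    [0,0,0.035],
    [0,0,0.03],
    [0,0,0.01],
    [0,0,0]
  ],
  "yaw": [0,0,0,0,0,0,0,0,0,0]
}}

```text
time: 18.68
ee_pos: [0.4411, 0.3089, 0.3977]
tcp_rot: [-179.6, 0.2, 173.9]
wrist_force: [0.1, 0.3, 0.1]
opening: 0.0854
grasp_force: 0.0
```

Emit:
{"fn": "move_arm", "kwargs": {
  "jaw": [0,0,0,0,0,0,0,0,0,0],
  "delta_pos": [
    [0.014,-0.028,0],
    [0.014,-0.028,0],
    [0.014,-0.028,0],
    [0.014,-0.028,0],
    [0.014,-0.028,0],
    [0.014,-0.028,0],
    [0.014,-0.028,0],
    [0.014,-0.028,0],
    [0.014,-0.028,0],
    [0.014,-0.028,0]
  ],
  "yaw": [0.012,0,0,0,0,0,0,0,0,0]
}}

```text
time: 19.52
ee_pos: [0.5814, 0.0272, 0.3926]
tcp_rot: [-179.4, -0.1, 174.6]
wrist_force: [-0.2, 0.6, 0.2]
opening: 0.0857
grasp_force: 0.0
```

Emit:
{"fn": "move_arm", "kwargs": {
  "jaw": [0,0,0,0],
  "delta_pos": [
    [0.011,-0.029,0],
    [0,0,-0.04],
    [0,0,0],
    [0,0,0]
  ],
  "yaw": [0,0,0,0]
}}

```text
time: 19.85
ee_pos: [0.5912, -0.0005, 0.3513]
tcp_rot: [-179.4, -0.4, 174.5]
wrist_force: [-0.3, 0.1, 0.1]
opening: 0.0856
grasp_force: 0.0
```

```bash
python3 - <<'E'
from h import *
def rect(c,m,z,n,M):
    c_=max(cv2.findContours(m.astype(np.uint8),cv2.RETR_EXTERNAL,cv2.CHAIN_APPROX_NONE)[0],key=cv2.contourArea)[:,0]
    p=np.array([ray(c,q,z,M)[:2] for q in c_],np.float32);r=cv2.minAreaRect(p);print(c,n,np.round(r[0],4),np.round(r[1],4),round(r[2],1))
o=bot.get_obs();print(o["time"],o["ee_pos"],o["tcp_rot"])
M=camera_model("wrist");save("wrist","w5")
for n,z in dict(coaster=.068,pad_pink=.005,pad_white=.005,wrap_board=.012).items():
    for d in pinpoint("wrist",n)[:1]: print(n,round(d["confidence"],2),np.round(d["xy"]),np.round(ray("wrist",d["xy"],z-.013 if n=="coaster" else 0,M)[:2],4))
    for d in outline_of("wrist",n)[:1]: rect("wrist",d["mask"],z,n,M)
camera("top");T=camera_model("top")
for n,z in(("side_board",0),("candle_pink",.012),("candle_white",.012)):
    for d in pinpoint("top",n)[:6]: print(n,round(d["confidence"],2),np.round(ray("top",d["xy"],z)[:2],4))
for n,z in(("pad_pink",.005),("wrap_board",.012)):
    for d in outline_of("top",n)[:1]: rect("top",d["mask"],z,n,T)
E
```

```text
19.85 [ 5.91241774e-01 -4.80697397e-04  3.51276291e-01] [-179.37818209   -0.38469122  174.51910144]
coaster 0.97 [279. 203.] [ 0.5922 -0.0039]
wrist coaster [ 0.5916 -0.0027] [0.0642 0.0648] 84.6
pad_pink 0.59 [196. 186.] [ 0.5844 -0.0806]
wrist pad_pink [ 0.5838 -0.0792] [0.0725 0.0971] 84.7
pad_white 0.56 [368. 184.] [0.5982 0.077 ]
wrist wrap_board [ 0.5671 -0.2258] [0.0529 0.148 ] 71.8
side_board 0.86 [0.4933 0.3031]
candle_pink 0.76 [0.4395 0.3014]
candle_white 0.89 [0.3098 0.1946]
candle_white 0.7 [0.5288 0.2879]
candle_white 0.64 [0.6605 0.277 ]
top wrap_board [ 0.5568 -0.287 ] [0.145  0.1441] 85.0
```

View pics/w5.png

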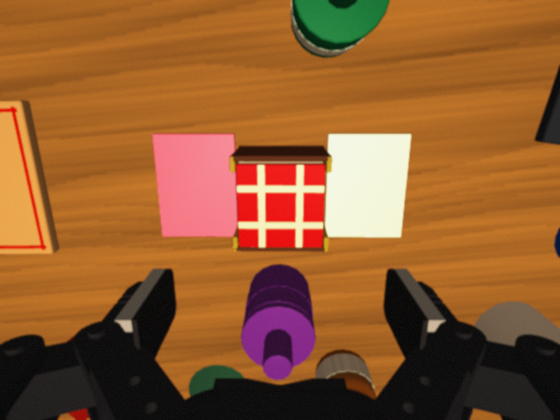

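The wrist view shows the coaster at (281,203), square to the fingers, the caddy's sides free and both pads empty. Descending to the groove height.

Emit:
{"fn": "move_arm", "kwargs": {
  "jaw": [0,0,0,0,0,0,0,0],
  "delta_pos": [
    [0,-0.0005,0],
    [0,0,-0.03],
    [0,0,-0.03],
    [0,0,-0.03],
    [0,0,-0.02],
    [0,0,-0.0115],
    [0,0,0],
    [0,0,0]
  ],
  "yaw": [0,0,0,0,0,0,0,0],
  "force": 25
}}

```text
time: 21.27
ee_pos: [0.592, -0.0008, 0.2336]
tcp_rot: [-179.4, -0.0, 174.6]
wrist_force: [-0.4, -0.4, -0.1]
opening: 0.0855
grasp_force: 0.0
```

Emit:
{"fn": "move_arm", "kwargs": {
  "jaw": [0,0],
  "delta_pos": [
    [0,0,0],
    [0,0,0]
  ],
  "yaw": [0,0]
}}

```text
time: 21.43
ee_pos: [0.5924, -0.0008, 0.2351]
tcp_rot: [-179.4, 0.2, 174.6]
wrist_force: [-0.1, 0.4, 0.4]
opening: 0.0851
grasp_force: 0.0
```

Emit:
{"fn": "move_arm", "kwargs": {
  "jaw": [0,0,0],
  "delta_pos": [
    [0,0,-0.006],
    [0,0,0],
    [0,0,0]
  ],
  "yaw": [0,0,0]
}}

```text
time: 21.68
ee_pos: [0.5919, -0.0008, 0.2271]
tcp_rot: [-179.4, -0.0, 174.6]
wrist_force: [-0.1, 0.6, 1.4]
opening: 0.0853
grasp_force: 0.0
```

Emit:
{"fn": "move_arm", "kwargs": {
  "jaw": [0.1,0.15,0.2,0.3,0.4,0.4],
  "delta_pos": [
    [0,0,0],
    [0,0,0],
    [0,0,0],
    [0,0,0],
    [0,0,0],
    [0,0,0]
  ],
  "yaw": [0,0,0,0,0,0]
}}

```text
time: 22.18
ee_pos: [0.5919, -0.0008, 0.2275]
tcp_rot: [-179.4, 0.0, 174.6]
wrist_force: [0.3, 0.5, 3.1]
opening: 0.0631
grasp_force: 32.4
```

```bash
python3 - <<'E'
from h import *
im=camera("scene");cv2.imwrite("pics/s2.png",cv2.resize(im[150:300,170:350],None,fx=4,fy=4,interpolation=cv2.INTER_CUBIC)[:,:,::-1])
E
```

```text
(no output)
```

View pics/s2.png

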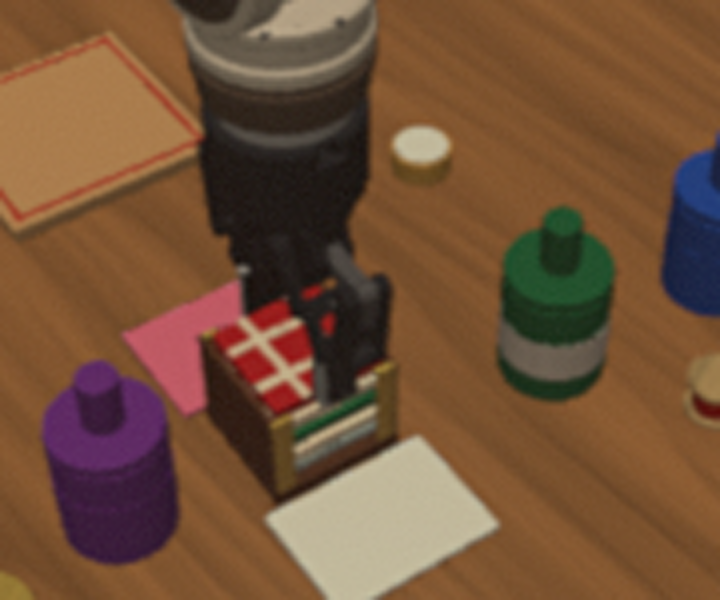

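The tips sit in the groove just above the green plate, gripping only the red coaster. Lifting straight up, slowly at first, then across to the kraft board.

Emit:
{"fn": "move_arm", "kwargs": {
  "jaw": [0.4,0.4,0.4,0.4,0.4,0.4,0.4,0.4],
  "delta_pos": [
    [0,0,0.004],
    [0,0,0.006],
    [0,0,0.008],
    [0,0,0.015],
    [0,0,0.02],
    [0,0,0.025],
    [0,0,0],
    [0,0,0]
  ],
  "yaw": [0,0,0,0,0,0,0,0]
}}

```text
time: 22.9
ee_pos: [0.5923, -0.0008, 0.3074]
tcp_rot: [-179.4, 0.2, 174.6]
wrist_force: [0.5, -0.3, -1.7]
opening: 0.063
grasp_force: 32.1
```

Emit:
{"fn": "move_arm", "kwargs": {
  "jaw": [0.4,0.4,0.4,0.4,0.4,0.4,0.4,0.4,0.4,0.4],
  "delta_pos": [
    [-0.003,-0.02,0],
    [-0.003,-0.03,0],
    [-0.004,-0.03,0],
    [-0.004,-0.03,0],
    [-0.004,-0.03,0],
    [-0.004,-0.03,0],
    [-0.004,-0.03,0],
    [-0.004,-0.03,0],
    [-0.004,-0.03,0],
    [0,-0.024,0]
  ],
  "yaw": [0,0,0,0,0,0,0,0,0,0]
}}

```text
time: 23.73
ee_pos: [0.5569, -0.2868, 0.3043]
tcp_rot: [-179.4, -0.1, 174.5]
wrist_force: [1.0, 1.4, -0.2]
opening: 0.063
grasp_force: 32.1
```

Emit:
{"fn": "move_arm", "kwargs": {
  "jaw": [0.4,0.4],
  "delta_pos": [
    [0,0,0],
    [0,0,0]
  ],
  "yaw": [0,0]
}}

```text
time: 23.9
ee_pos: [0.5575, -0.2859, 0.304]
tcp_rot: [-179.4, -0.1, 174.4]
wrist_force: [0.6, 1.4, -0.5]
opening: 0.0629
grasp_force: 32.1
```

```bash
python3 - <<'E'
from h import *
o=bot.get_obs();print(o["time"],o["ee_pos"],o["tcp_rot"],np.round(o["q"],1))
M=camera_model("wrist");im=save("wrist","w6")
for n,z in(("wrap_board",.012),):
    for d in outline_of("wrist",n)[:1]:
        c=max(cv2.findContours(d["mask"].astype(np.uint8),cv2.RETR_EXTERNAL,cv2.CHAIN_APPROX_NONE)[0],key=cv2.contourArea)[:,0]
        r=cv2.minAreaRect(np.array([ray("wrist",q,z,M)[:2] for q in c],np.float32));print(r)
for d in pinpoint("wrist","coaster"): print(d["confidence"],ray("wrist",d["xy"],o["ee_pos"][2]-.1725,M))
E
```

```text
23.9 [ 0.55747545 -0.28586524  0.30404105] [-1.79448972e+02 -8.64146623e-02  1.74431213e+02] [-27.1  14.6   9.9  85.2  -0.5 -21.5]
((0.547156035900116, -0.28674545884132385), (0.1393321007490158, 0.11689810454845428), 85.04393768310547)
0.64 [ 0.55642899 -0.28669394  0.13154105]
```

View pics/w6.png

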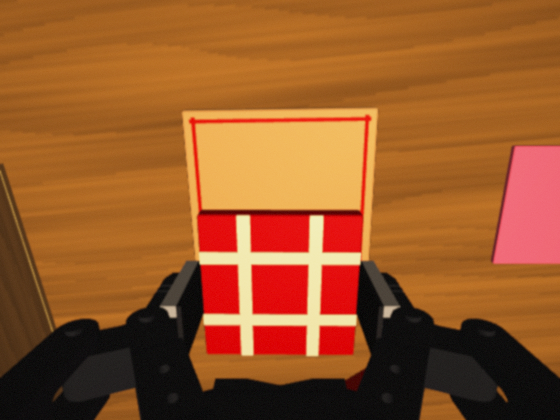

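The red coaster is held level and square over the kraft board at (280,280). Lowering.

Emit:
{"fn": "move_arm", "kwargs": {
  "jaw": [0.4,0.4,0.4,0.4,0.4,0.4,0.4,0.4],
  "delta_pos": [
    [0.001,0.001,0],
    [0,0,-0.03],
    [0,0,-0.03],
    [0,0,-0.025],
    [0,0,-0.018],
    [0,0,-0.01],
    [0,0,0],
    [0,0,0]
  ],
  "yaw": [0,0,0,0,0,0,0,0]
}}

```text
time: 24.72
ee_pos: [0.5591, -0.2833, 0.1927]
tcp_rot: [-179.4, 0.0, 174.6]
wrist_force: [0.7, 0.5, 0.6]
opening: 0.063
grasp_force: 32.0
```

Emit:
{"fn": "move_arm", "kwargs": {
  "jaw": [0.4,0.4,0.4],
  "delta_pos": [
    [0,0,-0.003],
    [0,0,0],
    [0,0,0]
  ],
  "yaw": [0,0,0]
}}

```text
time: 24.97
ee_pos: [0.5592, -0.2839, 0.1903]
tcp_rot: [-179.4, 0.1, 174.6]
wrist_force: [0.1, -0.7, -0.4]
opening: 0.0631
grasp_force: 32.1
```

Emit:
{"fn": "move_arm", "kwargs": {
  "jaw": [0.4,0.4,0.4,0.4],
  "delta_pos": [
    [0,-0.001,-0.003],
    [0,0,-0.001],
    [0,0,0],
    [0,0,0]
  ],
  "yaw": [0,0,0,0]
}}

```text
time: 25.3
ee_pos: [0.5589, -0.2848, 0.1851]
tcp_rot: [-179.4, -0.0, 174.6]
wrist_force: [0.0, -0.4, -1.1]
opening: 0.0627
grasp_force: 32.1
```

Emit:
{"fn": "move_arm", "kwargs": {
  "jaw": [0.4,0.4,0.4],
  "delta_pos": [
    [0,0,-0.0015],
    [0,0,0],
    [0,0,0]
  ],
  "yaw": [0,0,0]
}}

```text
time: 25.55
ee_pos: [0.5589, -0.2849, 0.1848]
tcp_rot: [-179.4, 0.0, 174.6]
wrist_force: [-3.0, 1.5, 7.1]
opening: 0.063
grasp_force: 32.8
```

Emit:
{"fn": "move_arm", "kwargs": {
  "jaw": [0.2,0,0,0,0,0,0,0,0,0],
  "delta_pos": [
    [0,0,0],
    [0,0,0],
    [0,0,0],
    [0,0,0.015],
    [0,0,0.035],
    [0,0,0.035],
    [0,0,0.035],
    [0,0,0.035],
    [0,0,0.035],
    [0,0,0.025]
  ],
  "yaw": [0,0,0,0,0,0,0,0,0,0]
}}

```text
time: 26.38
ee_pos: [0.5587, -0.2847, 0.4021]
tcp_rot: [-179.3, 0.2, 174.6]
wrist_force: [1.4, 0.7, 0.4]
opening: 0.0854
grasp_force: 0.0
```

Emit:
{"fn": "move_arm", "kwargs": {
  "jaw": [0,0,0,0,0,0,0,0,0,0],
  "delta_pos": [
    [-0.01,0.03,0],
    [-0.01,0.03,0],
    [-0.01,0.03,0],
    [-0.01,0.03,0],
    [-0.01,0.03,0],
    [-0.01,0.03,0],
    [-0.01,0.03,0],
    [-0.01,0.03,0],
    [-0.01,0.03,0],
    [-0.01,0.03,0]
  ],
  "yaw": [0,0,0,0,0,0,0,0,0,0]
}}

```text
time: 27.22
ee_pos: [0.4581, 0.0165, 0.3987]
tcp_rot: [-179.4, 0.0, 174.5]
wrist_force: [0.3, 0.3, 0.2]
opening: 0.0853
grasp_force: 0.0
```

Emit:
{"fn": "move_arm", "kwargs": {
  "jaw": [0,0,0,0],
  "delta_pos": [
    [-0.0045,0.033,0],
    [0,0,0],
    [0,0,0],
    [0,0,0]
  ],
  "yaw": [0,0,0,0]
}}

```text
time: 27.55
ee_pos: [0.4545, 0.0481, 0.3987]
tcp_rot: [-179.4, 0.0, 174.6]
wrist_force: [-1.0, -1.0, 0.8]
opening: 0.0854
grasp_force: 0.0
```

```bash
python3 - <<'E'
from h import *
o=bot.get_obs();print(o["time"],o["ee_pos"],o["tcp_rot"])
M=camera_model("wrist");save("wrist","w7")
for d in pinpoint("wrist","candle_green"): print(d["confidence"],d["xy"],ray("wrist",d["xy"],0,M))
save("top","t2");T=camera_model("top")
for n,z in(("wrap_board",.012),("coaster",.025)):
    for d in outline_of("top",n)[:1]:
        c=max(cv2.findContours(d["mask"].astype(np.uint8),cv2.RETR_EXTERNAL,cv2.CHAIN_APPROX_NONE)[0],key=cv2.contourArea)[:,0]
        print(n,d["confidence"],cv2.minAreaRect(np.array([ray("top",q,z,T)[:2] for q in c],np.float32)))
for n,z in(("candle_pink",.012),("candle_white",.012),("candle_green",0)):
    for d in pinpoint("top",n)[:6]: print(n,round(d["confidence"],2),np.round(ray("top",d["xy"],z)[:2],4))
a=cv2.imread("pics/w7.png");b=cv2.imread("pics/t2.png");cv2.imwrite("pics/c7.png",cv2.resize(np.hstack([a,b]),(800,300)))
E
```

```text
27.55 [0.45447969 0.04812854 0.39866204] [-1.79390159e+02  1.60152510e-02  1.74602307e+02]
0.6 [281.4, 176.4] [0.45892727 0.04567656 0.        ]
wrap_board 0.71 ((0.5566479563713074, -0.28684064745903015), (0.14156153798103333, 0.14040692150592804), 85.52732849121094)
coaster 0.78 ((0.5546649694442749, -0.28667598962783813), (0.06700455397367477, 0.06819350272417068), 83.9948501586914)
candle_pink 0.58 [0.4348 0.2972]
candle_white 0.82 [0.3053 0.1899]
candle_white 0.72 [0.5327 0.2821]
candle_white 0.71 [0.66   0.2836]
candle_white 0.62 [ 0.6893 -0.0114]
```

View pics/c7.png

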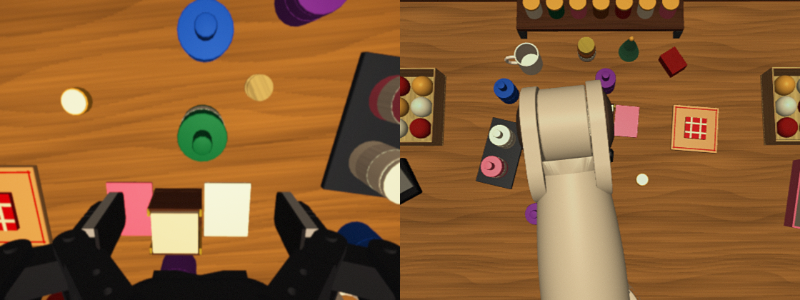

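The coaster lies within about 2 mm of the kraft board's middle (right panel 694,128), and both candles stand on the slate. The wrist panel shows the green knob central at (202,143). Descending on green.

Emit:
{"fn": "move_arm", "kwargs": {
  "jaw": [0,0,0,0,0,0,0,0],
  "delta_pos": [
    [0.002,0,0],
    [0,0,-0.03],
    [0,0,-0.03],
    [0,0,-0.03],
    [0,0,-0.025],
    [0,0,-0.015],
    [0,0,-0.0075],
    [0,0,0]
  ],
  "yaw": [0,0,0,0,0,0,0,0],
  "force": 40
}}

```text
time: 28.62
ee_pos: [0.4561, 0.0481, 0.2597]
tcp_rot: [-179.4, -0.1, 174.6]
wrist_force: [-1.0, 0.2, 0.0]
opening: 0.0853
grasp_force: 0.0
```

Emit:
{"fn": "move_arm", "kwargs": {
  "jaw": [0.4,0.6,1,1,1,1,1,1],
  "delta_pos": [
    [0,0,0],
    [0,0,0],
    [0,0,0],
    [0,0,0],
    [0,0,0],
    [0,0,0],
    [0,0,0],
    [0,0,0]
  ],
  "yaw": [0,0,0,0,0,0,0,0]
}}

```text
time: 29.28
ee_pos: [0.4566, 0.0483, 0.2618]
tcp_rot: [-179.4, 0.1, 174.6]
wrist_force: [0.3, 1.0, 5.0]
opening: 0.0206
grasp_force: 39.3
```

Emit:
{"fn": "move_arm", "kwargs": {
  "jaw": [1,1,1,1,1,1],
  "delta_pos": [
    [0,0,0.01],
    [0,0,0.03],
    [0,0,0.035],
    [0,0,0.035],
    [0,0,0.03],
    [0,0,0]
  ],
  "yaw": [0,0,0,0,0,0]
}}

```text
time: 29.78
ee_pos: [0.4565, 0.0481, 0.4073]
tcp_rot: [-179.5, 0.4, 174.6]
wrist_force: [1.4, -0.4, -2.3]
opening: 0.0205
grasp_force: 39.9
```

Emit:
{"fn": "move_arm", "kwargs": {
  "jaw": [1,1,1,1,1,1,1,1,1,1],
  "delta_pos": [
    [0.005,-0.015,0],
    [0.009,-0.03,0],
    [0.009,-0.03,0],
    [0.009,-0.03,0],
    [0.009,-0.03,0],
    [0.009,-0.03,0],
    [0.009,-0.03,0],
    [0.009,-0.03,0],
    [0.009,-0.03,0],
    [0.009,-0.03,0]
  ],
  "yaw": [0,0,0,0,0,0,0,0,0,0]
}}

```text
time: 30.62
ee_pos: [0.5424, -0.2385, 0.4002]
tcp_rot: [-179.4, -0.1, 174.5]
wrist_force: [0.6, 0.2, -1.7]
opening: 0.0205
grasp_force: 39.8
```

Emit:
{"fn": "move_arm", "kwargs": {
  "jaw": [1,1,1,1,1],
  "delta_pos": [
    [0.009,-0.03,0],
    [0.0055,-0.018,0],
    [0,0,0],
    [0,0,0],
    [0,0,0]
  ],
  "yaw": [0,0,0,0,0]
}}

```text
time: 31.03
ee_pos: [0.5568, -0.2846, 0.4004]
tcp_rot: [-179.5, -0.1, 174.5]
wrist_force: [-0.1, 0.3, -2.4]
opening: 0.0203
grasp_force: 39.9
```

Position is good. I'm lowering to just above the coaster.

Emit:
{"fn": "move_arm", "kwargs": {
  "jaw": [1,1,1,1,1,1,1,1],
  "delta_pos": [
    [0,0,-0.02],
    [0,0,-0.03],
    [0,0,-0.03],
    [0,0,-0.018],
    [0,0,-0.01],
    [0,0,0],
    [0,0,0],
    [0,0,0]
  ],
  "yaw": [0,0,0,0,0,0,0,0]
}}

```text
time: 31.7
ee_pos: [0.5572, -0.2846, 0.2952]
tcp_rot: [-179.4, 0.1, 174.6]
wrist_force: [0.5, -0.5, -2.9]
opening: 0.0204
grasp_force: 39.8
```

```bash
python3 - <<'E'
from h import *
im=camera("scene");a=im[100:280,110:290]
M=camera_model("wrist");b=camera("wrist")
cv2.imwrite("pics/c8.png",np.hstack([cv2.resize(a,(420,420)),b[:, 90:470]])[:,:,::-1])
for d in outline_of("scene","coaster")[:2]: print(d["confidence"],d["xy"])
E
```

```text
0.53 [183.6, 179.3]
0.31 [215.8, 235.0]
```

View pics/c8.png

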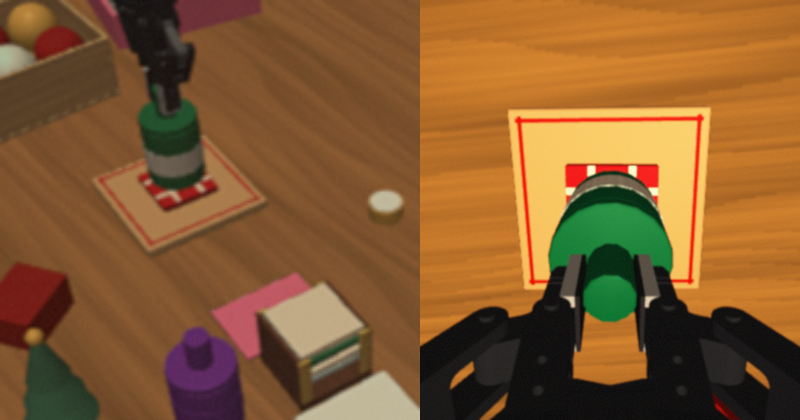

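The green candle hangs upright, centred over the coaster, about 8 mm up.

Emit:
{"fn": "move_arm", "kwargs": {
  "jaw": [1,1,1,1],
  "delta_pos": [
    [0,0,-0.004],
    [0,0,-0.003],
    [0,0,0],
    [0,0,0]
  ],
  "yaw": [0,0,0,0]
}}

```text
time: 32.18
ee_pos: [0.5571, -0.2848, 0.2869]
tcp_rot: [-179.4, 0.1, 174.6]
wrist_force: [-0.2, 0.3, 2.6]
opening: 0.0205
grasp_force: 40.5
```

Emit:
{"fn": "move_arm", "kwargs": {
  "jaw": [1,1,1],
  "delta_pos": [
    [0,0,-0.001],
    [0,0,0],
    [0,0,0]
  ],
  "yaw": [0,0,0]
}}

```text
time: 32.43
ee_pos: [0.5571, -0.2848, 0.2868]
tcp_rot: [-179.4, 0.1, 174.6]
wrist_force: [-1.5, 2.2, 8.8]
opening: 0.0202
grasp_force: 41.2
```

Emit:
{"fn": "move_arm", "kwargs": {
  "jaw": [0.8,0.5,0.3,0,0,0,0,0,0,0],
  "delta_pos": [
    [0,0,0.001],
    [0,0,0],
    [0,0,0],
    [0,0,0],
    [0,0,0.015],
    [0,0,0.03],
    [0,0,0.035],
    [0,0,0.03],
    [0,0,0],
    [0,0,0]
  ],
  "yaw": [0,0,0,0,0,0,0,0,0,0]
}}

```text
time: 33.27
ee_pos: [0.5571, -0.2849, 0.3981]
tcp_rot: [-179.3, 0.2, 174.6]
wrist_force: [-0.8, -0.5, -0.8]
opening: 0.0858
grasp_force: 0.0
```

Emit:
{"fn": "move_arm", "kwargs": {
  "jaw": [0,0,0,0,0,0,0,0,0,0],
  "delta_pos": [
    [0,0.03,0],
    [-0.002,0.032,0],
    [-0.002,0.032,0],
    [-0.002,0.032,0],
    [-0.002,0.032,0],
    [-0.002,0.032,0],
    [-0.002,0.032,0],
    [-0.002,0.032,0],
    [-0.002,0.032,0],
    [-0.002,0.032,0]
  ],
  "yaw": [0,0,0,0,0,0,0,0,0,0]
}}

```text
time: 34.1
ee_pos: [0.5384, 0.0347, 0.3946]
tcp_rot: [-179.4, -0.1, 174.6]
wrist_force: [-0.0, -0.1, 0.7]
opening: 0.0854
grasp_force: 0.0
```

Emit:
{"fn": "move_arm", "kwargs": {
  "jaw": [0,0,0,0,0,0,0,0,0,0],
  "delta_pos": [
    [-0.002,0.032,0],
    [-0.002,0.032,0],
    [-0.002,0.032,0],
    [-0.002,0.032,0],
    [-0.002,0.032,0],
    [0,0.032,0],
    [0,0.032,0],
    [0,0.031,0],
    [0,0,0],
    [0,0,0]
  ],
  "yaw": [0,0,0,0,0,0,0,0,0,0]
}}

```text
time: 34.93
ee_pos: [0.5287, 0.2897, 0.3939]
tcp_rot: [-179.3, -0.1, 174.7]
wrist_force: [-0.5, -0.1, -0.5]
opening: 0.0855
grasp_force: 0.0
```

```bash
python3 - <<'E'
from h import *
o=bot.get_obs();print(o["time"],o["ee_pos"],o["tcp_rot"])
M=camera_model("wrist");camera("wrist")
for n in("candle_white","candle_pink"):
  for d in pinpoint("wrist",n)[:4]: print(n,d["confidence"],d["xy"],ray("wrist",d["xy"],0.012,M))
im=save("top","t3")
for n,z in(("candle_green",.025),("candle_pink",.012),("pad_pink",0)):
    for d in pinpoint("top",n)[:6]: print(n,round(d["confidence"],2),np.round(ray("top",d["xy"],z)[:2],4))
E
```

```text
34.9333 [0.52865014 0.28969155 0.39393605] [-1.79297855e+02 -1.46545981e-01  1.74701243e+02]
candle_white 0.96 [278.9, 176.6] [0.52841152 0.2846649  0.012     ]
candle_white 0.71 [286.9, 292.8] [0.6599014  0.28119933 0.012     ]
candle_white 0.58 [40.5, 337.3] [ 0.69346755 -0.01046641  0.012     ]
candle_pink 0.79 [296.5, 81.7] [0.44040894 0.3093856  0.012     ]
candle_green 0.91 [ 0.5535 -0.28  ]
candle_pink 0.83 [0.4423 0.2983]
pad_pink 0.94 [ 0.5866 -0.0745]
```

View pics/t3.png

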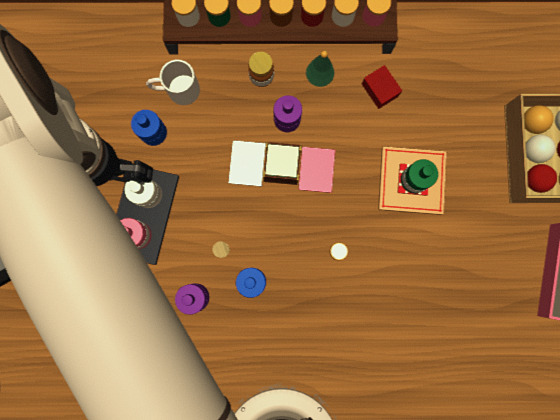

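The top view shows green on the coaster (421,177), white (140,190) and pink (130,233) on the slate, and both pads free. Gripping white.

Emit:
{"fn": "move_arm", "kwargs": {
  "jaw": [0,0,0,0,0,0,0,0],
  "delta_pos": [
    [0,-0.001,0],
    [0,0,-0.03],
    [0,0,-0.03],
    [0,0,-0.03],
    [0,0,-0.02],
    [0,0,-0.013],
    [0,0,-0.003],
    [0,0,0]
  ],
  "yaw": [0,0,0,0,0,0,0,0]
}}

```text
time: 35.95
ee_pos: [0.5289, 0.287, 0.2701]
tcp_rot: [-179.4, -0.0, 174.5]
wrist_force: [-0.6, -0.2, 0.8]
opening: 0.0853
grasp_force: 0.0
```

Emit:
{"fn": "move_arm", "kwargs": {
  "jaw": [0.4,0.6,1,1,1,1,1,1],
  "delta_pos": [
    [0,0,0],
    [0,0,0],
    [0,0,0],
    [0,0,0],
    [0,0,0],
    [0,0,0],
    [0,0,0],
    [0,0,0]
  ],
  "yaw": [0,0,0,0,0,0,0,0]
}}

```text
time: 36.62
ee_pos: [0.529, 0.2872, 0.2709]
tcp_rot: [-179.4, 0.1, 174.6]
wrist_force: [-0.6, -0.6, 5.7]
opening: 0.0208
grasp_force: 39.3
```

```bash
python3 - <<'E'
from h import *
im=camera("top");M=camera_model("top");h=cv2.cvtColor(im,cv2.COLOR_RGB2HSV)
def rect(m,z,n):
    c=max(cv2.findContours(m.astype(np.uint8),cv2.RETR_EXTERNAL,cv2.CHAIN_APPROX_NONE)[0],key=cv2.contourArea)[:,0]
    r=cv2.minAreaRect(np.array([ray("top",q,z,M)[:2] for q in c],np.float32));print(n,np.round(r[0],4),np.round(r[1],4),round(r[2],1))
for n in("pad_pink","pad_white"):
    for d in outline_of("top",n)[:1]: rect(d["mask"],.005,n)
m=((h[...,0]>45)&(h[...,0]<85)&(h[...,1]>90)&(h[...,2]>90));m[:,:400]=0;m[210:]=0;m[:140]=0
ys,xs=np.where(m);print("green lid px",xs.min(),xs.max(),ys.min(),ys.max(),ray("top",((xs.min()+xs.max())/2,(ys.min()+ys.max())/2),.103,M))
E
```

```text
pad_pink [ 0.5825 -0.08  ] [0.0716 0.0963] 84.6
pad_white [0.5982 0.0729] [0.0713 0.094 ] 84.0
green lid px 409 437 160 187 [ 0.55444866 -0.28608817  0.103     ]
```

Green sits within 1 mm of the coaster's middle in the same camera. Carrying white to its pad.

Emit:
{"fn": "move_arm", "kwargs": {
  "jaw": [1,1,1,1,1,1],
  "delta_pos": [
    [0,0,0.01],
    [0,0,0.03],
    [0,0,0.035],
    [0,0,0.035],
    [0,0,0.02],
    [0,0,0]
  ],
  "yaw": [0,0,0,0,0,0]
}}

```text
time: 37.27
ee_pos: [0.5289, 0.2872, 0.4055]
tcp_rot: [-179.6, 0.3, 174.6]
wrist_force: [0.5, 0.6, -2.9]
opening: 0.0209
grasp_force: 39.9
```

Emit:
{"fn": "move_arm", "kwargs": {
  "jaw": [1,1,1,1,1,1,1,1,1,1],
  "delta_pos": [
    [0.005,-0.015,0],
    [0.01,-0.03,0],
    [0.01,-0.03,0],
    [0.01,-0.03,0],
    [0.01,-0.03,0],
    [0.01,-0.03,0],
    [0.01,-0.03,0],
    [0.004,-0.017,0],
    [0,0,0],
    [0,0,0]
  ],
  "yaw": [0,0,0,0,0,0,0,0,0,0]
}}

```text
time: 38.1
ee_pos: [0.5981, 0.0743, 0.3987]
tcp_rot: [-179.4, -0.1, 174.4]
wrist_force: [-0.4, 1.0, -3.4]
opening: 0.0205
grasp_force: 39.8
```

Emit:
{"fn": "move_arm", "kwargs": {
  "jaw": [1,1,1,1,1,1,1,1,1],
  "delta_pos": [
    [0,0,-0.015],
    [0,0,-0.03],
    [0,0,-0.03],
    [0,0,-0.025],
    [0,0,-0.015],
    [0,0,-0.008],
    [0,0,0],
    [0,0,0],
    [0,0,0]
  ],
  "yaw": [0,0,0,0,0,0,0,0,0]
}}

```text
time: 38.85
ee_pos: [0.5982, 0.0757, 0.2786]
tcp_rot: [-179.4, 0.1, 174.6]
wrist_force: [-0.2, -0.5, -4.3]
opening: 0.0209
grasp_force: 39.8
```

Emit:
{"fn": "move_arm", "kwargs": {
  "jaw": [1,1,1,1,1],
  "delta_pos": [
    [0,-0.0005,-0.006],
    [0,0,-0.005],
    [0,0,-0.002],
    [0,0,0],
    [0,0,0]
  ],
  "yaw": [0,0,0,0,0]
}}

```text
time: 39.27
ee_pos: [0.5979, 0.0746, 0.2641]
tcp_rot: [-179.4, 0.0, 174.5]
wrist_force: [-0.6, -0.1, -3.0]
opening: 0.0204
grasp_force: 39.9
```

Emit:
{"fn": "move_arm", "kwargs": {
  "jaw": [1,1,1],
  "delta_pos": [
    [0,0,-0.0015],
    [0,0,0],
    [0,0,0]
  ],
  "yaw": [0,0,0]
}}

```text
time: 39.52
ee_pos: [0.598, 0.0746, 0.264]
tcp_rot: [-179.4, 0.1, 174.5]
wrist_force: [-2.3, -1.1, 4.9]
opening: 0.0202
grasp_force: 40.7
```

Emit:
{"fn": "move_arm", "kwargs": {
  "jaw": [0.8,0.5,0.3,0,0,0,0,0,0,0],
  "delta_pos": [
    [0,0,0.001],
    [0,0,0],
    [0,0,0],
    [0,0,0],
    [0,0,0.015],
    [0,0,0.035],
    [0,0,0.035],
    [0,0,0.035],
    [0,0,0.013],
    [0,0,0]
  ],
  "yaw": [0,0,0,0,0,0,0,0,0,0]
}}

```text
time: 40.35
ee_pos: [0.5981, 0.0747, 0.4012]
tcp_rot: [-179.5, 0.4, 174.6]
wrist_force: [0.5, -0.3, 0.2]
opening: 0.0855
grasp_force: 0.0
```

Emit:
{"fn": "move_arm", "kwargs": {
  "jaw": [0,0,0,0,0,0,0,0,0,0],
  "delta_pos": [
    [-0.017,0.026,0],
    [-0.0175,0.026,0],
    [-0.0175,0.026,0],
    [-0.0175,0.026,0],
    [-0.0175,0.026,0],
    [-0.0175,0.026,0],
    [-0.0175,0.026,0],
    [-0.0175,0.026,0],
    [-0.0175,0.026,0],
    [0,0,0]
  ],
  "yaw": [0,0,0,0,0,0,0,0,0,0]
}}

```text
time: 41.18
ee_pos: [0.4385, 0.312, 0.3955]
tcp_rot: [-179.4, -0.1, 174.8]
wrist_force: [-0.2, 0.7, -0.1]
opening: 0.0854
grasp_force: 0.0
```

Emit:
{"fn": "move_arm", "kwargs": {
  "jaw": [0,0],
  "delta_pos": [
    [0,0,0],
    [0,0,0]
  ],
  "yaw": [0,0]
}}

```text
time: 41.35
ee_pos: [0.441, 0.3086, 0.3959]
tcp_rot: [-179.4, -0.0, 174.6]
wrist_force: [-0.0, 0.2, 0.0]
opening: 0.0853
grasp_force: 0.0
```

Emit:
{"fn": "move_arm", "kwargs": {
  "jaw": [0,0,0,0,0,0,0,0],
  "delta_pos": [
    [0,0,-0.015],
    [0,0,-0.03],
    [0,0,-0.03],
    [0,0,-0.025],
    [0,0,-0.015],
    [0,0,-0.0085],
    [0,0,0],
    [0,0,0]
  ],
  "yaw": [0,0,0,0,0,0,0,0]
}}

```text
time: 42.02
ee_pos: [0.4414, 0.3081, 0.2736]
tcp_rot: [-179.4, 0.0, 174.5]
wrist_force: [-0.7, 0.3, 0.0]
opening: 0.0853
grasp_force: 0.0
```

Emit:
{"fn": "move_arm", "kwargs": {
  "jaw": [0.4,0.6,1,1,1,1,1,1],
  "delta_pos": [
    [0,0,0],
    [0,0,0],
    [0,0,0],
    [0,0,0],
    [0,0,0],
    [0,0,0],
    [0,0,0],
    [0,0,0]
  ],
  "yaw": [0,0,0,0,0,0,0,0]
}}

```text
time: 42.68
ee_pos: [0.441, 0.3087, 0.2737]
tcp_rot: [-179.4, 0.0, 174.6]
wrist_force: [0.3, -1.0, 5.0]
opening: 0.0207
grasp_force: 39.0
```

Emit:
{"fn": "move_arm", "kwargs": {
  "jaw": [1,1,1,1,1,1],
  "delta_pos": [
    [0,0,0.01],
    [0,0,0.03],
    [0,0,0.035],
    [0,0,0.035],
    [0,0,0.025],
    [0,0,0]
  ],
  "yaw": [0,0,0,0,0,0]
}}

```text
time: 43.18
ee_pos: [0.4409, 0.3088, 0.414]
tcp_rot: [-179.7, 0.3, 174.6]
wrist_force: [-0.6, 0.1, -1.8]
opening: 0.0203
grasp_force: 39.9
```

Emit:
{"fn": "move_arm", "kwargs": {
  "jaw": [1,1,1,1,1,1,1,1,1,1],
  "delta_pos": [
    [0.005,-0.015,0],
    [0.011,-0.03,0],
    [0.011,-0.03,0],
    [0.011,-0.03,0],
    [0.011,-0.03,0],
    [0.011,-0.03,0],
    [0.011,-0.03,0],
    [0.011,-0.03,0],
    [0.011,-0.03,0],
    [0.011,-0.03,0]
  ],
  "yaw": [0,0,0,0,0,0,0,0,0,0]
}}

```text
time: 44.02
ee_pos: [0.5451, 0.0222, 0.4072]
tcp_rot: [-179.4, -0.1, 174.6]
wrist_force: [0.6, 1.2, -2.8]
opening: 0.0202
grasp_force: 39.9
```

Emit:
{"fn": "move_arm", "kwargs": {
  "jaw": [1,1,1,1,1,1,1,1],
  "delta_pos": [
    [0.011,-0.03,0],
    [0.011,-0.03,0],
    [0.011,-0.03,0],
    [0.005,-0.012,0],
    [0,0,0],
    [0,0,0],
    [0,0,0],
    [0,0,0]
  ],
  "yaw": [0,0,0,0,0,0,0,0]
}}

```text
time: 44.68
ee_pos: [0.5827, -0.0773, 0.4081]
tcp_rot: [-179.4, -0.0, 174.6]
wrist_force: [0.8, -0.2, -2.7]
opening: 0.0205
grasp_force: 39.9
```

Emit:
{"fn": "move_arm", "kwargs": {
  "jaw": [1,1,1,1,1,1,1,1,1],
  "delta_pos": [
    [0,-0.0005,-0.015],
    [0,0,-0.03],
    [0,0,-0.03],
    [0,0,-0.025],
    [0,0,-0.02],
    [0,0,-0.01],
    [0,0,-0.0045],
    [0,0,0],
    [0,0,0]
  ],
  "yaw": [0,0,0,0,0,0,0,0,0]
}}

```text
time: 45.43
ee_pos: [0.5831, -0.0785, 0.275]
tcp_rot: [-179.4, 0.1, 174.6]
wrist_force: [0.5, -1.1, -2.5]
opening: 0.0202
grasp_force: 39.9
```

Emit:
{"fn": "move_arm", "kwargs": {
  "jaw": [1,1,1],
  "delta_pos": [
    [0,0,-0.003],
    [0,0,0],
    [0,0,0]
  ],
  "yaw": [0,0,0]
}}

```text
time: 45.68
ee_pos: [0.583, -0.0788, 0.2713]
tcp_rot: [-179.4, 0.1, 174.6]
wrist_force: [0.5, 0.5, -3.3]
opening: 0.0204
grasp_force: 39.9
```

Emit:
{"fn": "move_arm", "kwargs": {
  "jaw": [1,1,1,1],
  "delta_pos": [
    [0,0,-0.003],
    [0,0,-0.001],
    [0,0,0],
    [0,0,0]
  ],
  "yaw": [0,0,0,0]
}}

```text
time: 46.02
ee_pos: [0.5829, -0.0789, 0.2668]
tcp_rot: [-179.4, 0.0, 174.5]
wrist_force: [-0.8, -1.2, -1.8]
opening: 0.0204
grasp_force: 40.1
```

Emit:
{"fn": "move_arm", "kwargs": {
  "jaw": [1,1,1],
  "delta_pos": [
    [0,0,-0.0015],
    [0,0,0],
    [0,0,0]
  ],
  "yaw": [0,0,0]
}}

```text
time: 46.27
ee_pos: [0.5831, -0.079, 0.2667]
tcp_rot: [-179.4, 0.1, 174.5]
wrist_force: [-1.3, -1.5, 7.2]
opening: 0.0206
grasp_force: 41.0
```

Contact. I'm releasing, rising and withdrawing towards the robot for a clear view.

Emit:
{"fn": "move_arm", "kwargs": {
  "jaw": [0.8,0.5,0.3,0,0,0,0,0,0,0],
  "delta_pos": [
    [0,0,0.001],
    [0,0,0],
    [0,0,0],
    [0,0,0],
    [0,0,0.015],
    [0,0,0.035],
    [0,0,0.035],
    [0,0,0.035],
    [0,0,0.02],
    [0,0,0]
  ],
  "yaw": [0,0,0,0,0,0,0,0,0,0]
}}

```text
time: 47.1
ee_pos: [0.583, -0.0788, 0.4115]
tcp_rot: [-179.4, 0.4, 174.6]
wrist_force: [0.6, 0.4, 0.8]
opening: 0.0852
grasp_force: 0.0
```

Emit:
{"fn": "move_arm", "kwargs": {
  "jaw": [0,0,0,0,0,0,0,0,0,0],
  "delta_pos": [
    [-0.025,0,0],
    [-0.025,0,0],
    [-0.025,0,0],
    [-0.025,0,0],
    [-0.025,0,0],
    [-0.025,0,0],
    [-0.025,0,0],
    [-0.025,0,0],
    [0,0,0],
    [0,0,0]
  ],
  "yaw": [0,0,0,0,0,0,0,0,0,0]
}}

```text
time: 47.93
ee_pos: [0.3821, -0.0788, 0.4062]
tcp_rot: [-179.4, 0.1, 174.5]
wrist_force: [-0.8, 0.2, -0.2]
opening: 0.0855
grasp_force: 0.0
```

```bash
python3 - <<'E'
from h import *
o=bot.get_obs();print(o["time"],o["ee_pos"],o["tcp_rot"])
im=save("top","t9");s=camera("scene")
for c,L in(("top",(("candle_green",.025),("candle_pink",.005),("candle_white",.005))),("scene",(("candle_green",.025),("candle_pink",.005),("candle_white",.005)))):
  for n,z in L:
    for d in pinpoint(c,n)[:5]: print(c,n,round(d["confidence"],2),np.round(ray(c,d["xy"],z)[:2],4))
cv2.imwrite("pics/c9.png",cv2.resize(np.hstack([im[120:270,200:460],s[130:280,130:390]]),(800,231))[:,:,::-1])
E
```

```text
47.9333 [ 0.38213306 -0.07876652  0.40620657] [-1.79404247e+02  7.51587252e-02  1.74535064e+02]
top candle_green 0.77 [ 0.5607 -0.2835]
top candle_pink 0.87 [ 0.5822 -0.0886]
top candle_white 0.88 [ 0.6892 -0.0122]
top candle_white 0.76 [0.6046 0.0721]
top candle_white 0.76 [0.6639 0.2812]
top candle_white 0.64 [0.3448 0.0667]
scene candle_green 0.65 [ 0.5532 -0.2833]
scene candle_pink 0.89 [ 0.5872 -0.0758]
scene candle_pink 0.69 [ 0.5853 -0.0825]
scene candle_white 0.89 [0.3504 0.0615]
scene candle_white 0.88 [0.6714 0.2814]
scene candle_white 0.73 [0.5923 0.0694]
scene candle_white 0.7 [ 0.694  -0.0077]
scene candle_white 0.65 [0.606  0.0802]
```

View pics/c9.png

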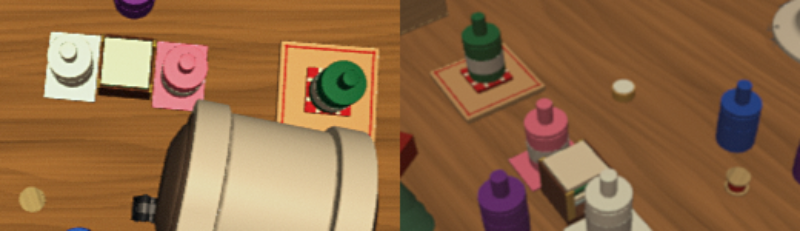

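All three candles stand upright in place, with white and pink on their own pads and green on the coaster. The arm is clear, so I'm handing in.

```bash
python3 -c "
from workcell import bot
print(bot.job_done())"
```

```text
the job is handed in; nothing more can be done
None
```

The gift set is made up and handed in at about 48 s of the 144 s allowed: the coaster is flat on the wrapping board with the green candle on it, and the pink and white candles are back on their own pads. The hand-in returned no verdict, so this rests on my last camera check.

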